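# Load a jaw plate into a guarded drilling jig

### The arm

A 6-joint arm with a two-finger parallel gripper is mounted at the origin on the work surface. World frame = base frame: x ahead of the robot, y to its left, z up, the work surface at z = 0. Lengths are in mm, angles in rad, forces in N, time in s.
With the tool pointing down it reaches from about 300 to 775 mm from the base axis. Payload 14.6 kg.
Tool frame: the origin (TCP) lies midway between the tips of the shut fingers; the grasp point (between the pads) lies manip.tcp_to_grasp behind it (manip.tcp_to_grasp is the distance from the TCP to the grasp point, in mm); x points along the fingers, z is the direction in which the jaws open and shut, and the axes are right-handed (so a half turn about x gives the same grasp; the last joint's range is limited). The gripper opens to 94 mm and grips with 3 to 60 N. Pads are 16 mm wide; open, the fingers measure 119 mm over their backs; the gripper's body (75 mm by 177 mm) begins 78 mm behind the grasp point.
Start: joints at [1.056, 0.3, 1.521, -0, 1.321, -0.067], TCP at [238.137, 495.762, 205.446] pointing down, gripper open.
Joint ranges: [-3.03, 3.03], [-0.79, 2.21], [0.23, 2.52], [-1.04, 4.18], [0, 3.07], [-2.55, 2.55]. Speed limits (rad/s): [2.22, 2.22, 2.57, 3.14, 3.14, 3.14].

### API

Orientations are given as [roll, pitch, yaw] about the fixed x, y, z axes, in that order (R = Rz(yaw) Ry(pitch) Rx(roll)).
In Python, from cell import manip gives the robot as it stands.
- The arm moves only by the shell command python3 -m jog 'ROWS' [FORCE]. ROWS is JSON, a list of rows, each an object of numbers: "grip": the opening, from 0 (shut) to 1 (fully open); "tx", "ty", "tz": the shift along the tool's x, y, z in units of 40 mm (1.0 is 40 mm); "turn": the turn about the tool's x in units of 6 degrees (1.0 is 6 degrees). In form: [{"grip": .., "tx": .., "ty": .., "tz": .., "turn": ..}, ...]. A call has 1 to 12 rows; each row is the pose to reach, as a shift and turn from the pose commanded when the call began, along the tool's axes at that moment; what a row does not reach only later rows make up. A row lasts 1/12 s, in which the tool goes at most 41.7 mm and 7.16 degrees, less where a joint would pass 70% of its speed; a pose out of reach is approached as far as the arm can. A call with a gripper value outside its range is refused whole. The fingers move at their own pace and stop on an object; FORCE is the grip in N (left out, the last holds). Time passes only in rows, so rows that repeat a pose let the fingers close. It gives the time, the measured TCP pose, the force and the opening at its end, in the units of the state.
- manip.read_state(): the state, without advancing time (a new reading comes with each control period).
- manip.camera(name): name is "scene" or "top" or "wrist"; returns a dict with "image" (480x640x3 uint8, red, green, blue), "fx", "fy", "cx", "cy" (pixels), "eye" and "attitude" of the camera in the world. Camera axes: x right, y up, looking along -z (the intrinsics and any distortion apply to the point x, -y, -z); pixel columns grow to the right and rows downward; lengths in mm; the calibration is good to about 2 mm. A picture is of the moment at which its call begins. There is no depth.
- manip.sign_off(): hands the job in, once; it reports no verdict.
The state is a dict: "clock": time; "joints": joint angles; "qd": joint speeds; "effort": joint torques, N m; "eef_pos": TCP position; "eef_rot": TCP orientation; "wrist_force": force on the tool from outside, world axes, zero at the start; "moment": the same for the moment, N m; "finger_gap": finger opening in mm.
Only numpy, scipy, OpenCV 4.12 (cv2) and the standard library are available. Lean on these libraries where they do the work, as an engineer would, in place of code of your own. Each camera call takes 0.05 s, during which the arm holds its last target. There are 200 camera calls.

### The job

First swing the jig's barred guard up and over until it stays open on its own. Then take the longer of the two aluminium plates out of the rack, lay it flat on the squaring stop and push it snug into the corner, against both fences. Finally pick it up from there lying flat, lay it fully down between the locators of the jig's nest and let go, leaving the guard open and the shorter plate, the oil bottle and the wrench where they are.

Things in the scene. Friction and masses are not known exactly. Their poses are not given: they have to be found in the camera images.
- guard (a joint): Angle of the jig's guard: 0 = shut, lying level over the nest; 2.0 rad = its open stop, leaning back past upright. It swings freely on a plain hinge; below about 1.6 rad it falls shut, above it falls open and stays. Weighs 0.28 to 0.46 kg, 2 to 3 N to lift at the bar.
- guard_hinge (a point): Middle of the guard's hinge line, on the jig, 56 mm above the bench, 92 mm from the nest's centre along the jig's +y. The hinge line runs along this frame's x; the guard when shut reaches from it towards -y, and opens by rising and swinging over towards +y.
- guard_bar (a point): Middle of the guard's pull bar: round steel, 12 mm thick, 120 mm long along its own x (parallel to the hinge), 205 mm from the hinge line. Two arms 100 mm apart join it to the barred panel, whose edge is 45 mm behind the bar: the open window between takes a finger. Shut, the bar's axis is 56 mm above the bench.
- jig_nest (a point): Centre of the nest's floor (z up, x along its length), the top of the fixed jig's grey base, 230 x 205 mm, 20 mm above the bench. Nest 124 x 64 mm: 2 mm round the flat plate. Six steel locators 8 mm high bound it: one across each end, two on each long side, with a 76 mm gap between these for a finger. The shut guard covers it.
- stop_seat (a point): Squaring stop, fixed: dark steel base 174 x 135 x 6 mm, low fences 10 mm high. Point on the base's top under the centre of the plate when it lies flat in the corner: long side along this x against the long fence (face at y = +30 mm; two blocks with a 72 mm gap between for a finger), end against the short fence (face at x = +60 mm, 46 mm wide). Open on -x and -y, base to y = -80 mm.
- plate_mid (a point): Centre of the longer aluminium plate, 120 x 12 x 60 mm (own x, y, z), two dark holes, symmetric, 0.18 to 0.3 kg. It starts standing on a long edge (z up) in either slot of a wooden rack: slot floor 8 mm, slot walls 28 mm above the bench, slots 80 mm apart. Laid flat, its y is vertical and its 60 mm width is gripped.
- short_mid (a point): Centre of the shorter plate, 75 x 12 x 60 mm, one hole, in the rack's other slot. Leave it.
- oil: Oil bottle, 56 mm in diameter, 150 mm high; origin at the centre of its underside. Leave it.
- wrench: Steel wrench 190 mm long lying on the bench beyond the rack; origin near its middle. Leave it.
Not all that is in view belongs to the job. What is shaped like the part that bears plate_mid but red or yellow is not meant.

How it is judged (in metres and radians):
On the way, in this order (a step that is already met when the one before it is completed fails the run):
1. the guard stands open past its balance point with nothing touching it (value of joint guard above 1.75 rad and contact force between guard and the fingers below 0.05 N), for 0.3 s.
2. the longer plate lies flat on the squaring stop, against both fences (x of plate_mid in the frame of stop_seat between -0.003 and 0.003 m and y of plate_mid in the frame of stop_seat between -0.003 and 0.003 m and z of plate_mid in the frame of stop_seat between 0.004 and 0.008 m and angle between the y axis of plate_mid and the z axis of stop_seat, either way round below 0.06 rad and angle between the x axis of plate_mid and the x axis of stop_seat, either way round below 0.06 rad), for 0.2 s.
At the end, for the whole second after the job is handed in: The guard stands open by itself (over 1.75 rad), and the longer plate lies flat and at rest on the floor of the jig's nest, between all locators (within 4 mm of the centre, 2 mm in height, 0.06 rad). On the way the plate has lain flat in the corner of the squaring stop, within 3 mm of both fences (value of joint guard above 1.75 rad and x of plate_mid in the frame of jig_nest between -0.004 and 0.004 m and y of plate_mid in the frame of jig_nest between -0.004 and 0.004 m and z of plate_mid in the frame of jig_nest between 0.004 and 0.008 m and angle between the y axis of plate_mid and the z axis of jig_nest, either way round below 0.06 rad and angle between the x axis of plate_mid and the x axis of jig_nest, either way round below 0.06 rad and linear speed of plate below 0.02 m/s); the robot touches nothing.
It fails at once if the shorter plate is moved from its slot (distance of short_mid from where it was at the start of the episode above 0.025 m).
It fails at once if the oil bottle is knocked or moved (distance of oil from where it was at the start of the episode above 0.03 m).
It fails at once if the wrench is moved (distance of wrench from where it was at the start of the episode above 0.03 m).
It also fails if it takes over 72 s, if anything falls off the work surface, if the arm or the gripper's body presses on something with over 40 N, if the wrist force passes 120 N, or if a joint passes its speed limit or range.

## Working session

There is one attempt and no reset: what is moved stays moved. The work goes in short steps, Python scripts to look and compute and a shell command to move; the robot and the scene stay as the last step left them, time stands still between calls to the robot, and variables do not carry over. Pictures are saved under pics/ and viewed, about 8 in all and at most 12, crops included, and the job is handed in when it is done.

```bash
mkdir -p pics; ls; cat > h.py <<'E'
import numpy as np, cv2
from cell import manip
from scipy.spatial.transform import Rotation as Ro
def att(c):
    a=np.array(c["attitude"],float)
    return a if a.shape==(3,3) else Ro.from_euler('xyz',a).as_matrix()
def ray(c,px):
    u,v=px
    d=np.array([(u-c["cx"])/c["fx"],-(v-c["cy"])/c["fy"],-1.])
    return np.array(c["eye"],float),att(c)@d
def onz(c,px,z):
    e,d=ray(c,px); return e+d*(z-e[2])/d[2]
def proj(c,P):
    p=att(c).T@(np.array(P,float)-np.array(c["eye"]))
    return c["cx"]+c["fx"]*p[0]/-p[2], c["cy"]-c["fy"]*p[1]/-p[2]
def snap(name,fn):
    c=manip.camera(name); cv2.imwrite('pics/'+fn,c["image"][:,:,::-1]); 
    import pickle; pickle.dump(c,open('pics/'+fn+'.pkl','wb')); return c
def load(fn):
    import pickle; return pickle.load(open('pics/'+fn+'.pkl','rb'))
E
python3 - <<'E'
from h import *
for n in("scene","top"):
    c=snap(n,n+'1.png'); print({k:v for k,v in c.items() if k!="image"})
print(manip.read_state(),manip.tcp_to_grasp)
E
```

```text
pics
{'fx': 550.140426799058, 'fy': 550.140426799058, 'cx': 324.80808609857684, 'cy': 235.10578581840483, 'eye': array([ 949.43682368,  410.97817864, 1014.32152191]), 'attitude': array([ 0.56521423, -0.00657038,  2.48664619])}
{'fx': 449.97550528313815, 'fy': 449.97550528313815, 'cx': 322.79991497257197, 'cy': 246.1860683422636, 'eye': array([ 423.42853763,  -79.3104729 , 1091.41051078]), 'attitude': array([ 0.12220932, -0.01164029, -1.56316392])}
{'clock': 0.1, 'joints': array([ 1.05640947e+00,  3.00385752e-01,  1.52152262e+00, -1.29083803e-05,
        1.32069555e+00, -6.65990472e-02]), 'qd': array([ 2.70443634e-03, -5.14483494e-04,  1.14640212e-05,  1.40190243e-03,
        5.12031508e-04,  7.88546787e-04]), 'effort': array([ 6.31198986e-07, -5.32646406e+01, -3.53284800e+01,  7.08723301e-02,
        2.34432926e-02, -3.34648780e-05]), 'eef_pos': array([238.02362811, 495.56529421, 204.95787386]), 'eef_rot': array([ 3.0873572 ,  1.56978498, -2.07281639]), 'wrist_force': array([-1.140889  , -0.39561295, -0.37476073]), 'moment': array([-0.02726721,  0.00596035, -0.01574722]), 'finger_gap': 93.72677969777654} 18.8
```

View pics/top1.png

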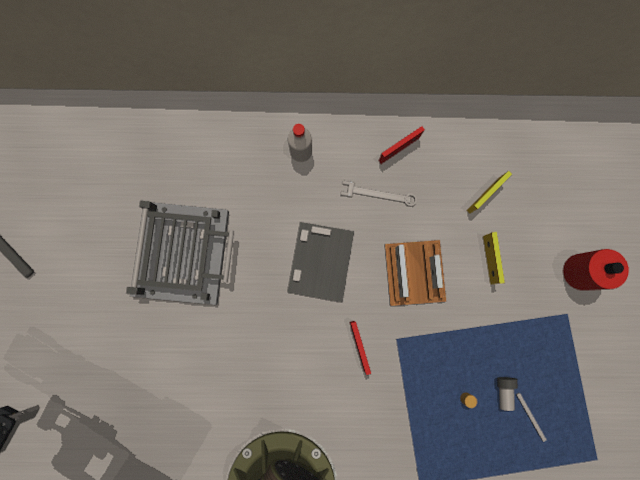

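View pics/scene1.png

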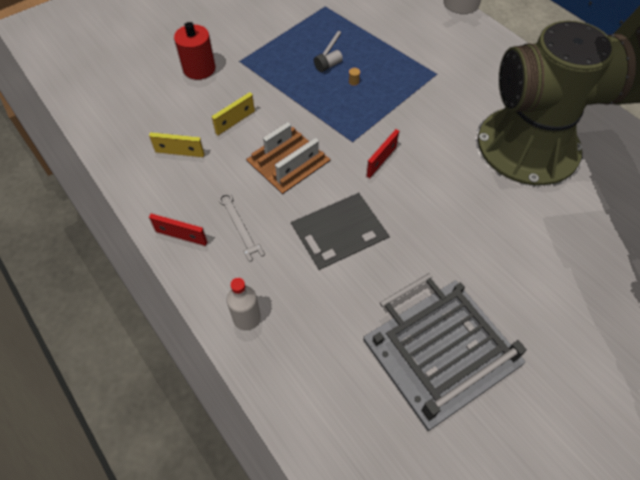

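Top view: the guarded jig is at (180,255), with hinge knuckles at the left at (147,205) and (133,297) and the pull bar at the right around (232,255). The stop is at (322,262), with its fences to the left and far end.

Candidates for the long plate:
- grey plate in the left slot, (402,270): the longer one
- grey plate in the right slot, (437,270): the shorter one
- red lookalikes, (402,145) and (360,348)
- yellow lookalikes, (490,192) and (495,258)

My choice is (402,270). Next I'll look at close crops.

```bash
python3 - <<'E'
from h import *
c=load('top1.png');im=c["image"][:,:,::-1]
def crop(im,x0,y0,w,h,s): return cv2.resize(im[y0:y0+h,x0:x0+w],None,fx=s,fy=s,interpolation=cv2.INTER_CUBIC)
def grid(a,x0,y0,s):
    a=a.copy()
    for x in range((x0//10+1)*10,x0+a.shape[1]//s,10): cv2.line(a,((x-x0)*s,0),((x-x0)*s,6 if x%50 else 16),(0,255,255),1)
    for y in range((y0//10+1)*10,y0+a.shape[0]//s,10): cv2.line(a,(0,(y-y0)*s),(6 if y%50 else 16,(y-y0)*s),(0,255,255),1)
    return a
a=grid(crop(im,120,195,130,115,5),120,195,5)[:, :650]
b=grid(crop(im,280,210,170,100,4),280,210,4)
cv2.imwrite('pics/ca.png',a);cv2.imwrite('pics/cb.png',b)
hsv=cv2.cvtColor(c["image"],cv2.COLOR_RGB2HSV)
m=((hsv[...,0]<18)&(hsv[...,1]>110)).astype(np.uint8); m[:, :375]=0;m[:,455:]=0;m[:230]=0;m[315:]=0
print('rack',cv2.minAreaRect(np.argwhere(m)[:,::-1].astype(np.float32)))
m=((c["image"].max(2)<75)).astype(np.uint8);m[:, :280]=0;m[:,365:]=0;m[:215]=0;m[310:]=0
r=cv2.minAreaRect(np.argwhere(m)[:,::-1].astype(np.float32));print('stop',r)
for p in cv2.boxPoints(r): print(p,onz(c,p,6))
E
```

```text
rack ((415.0409240722656, 272.4508056640625), (62.10752487182617, 55.588951110839844), 84.80557250976562)
stop ((321.4693908691406, 262.5321350097656), (53.06851577758789, 69.0506362915039), 9.92624568939209)
[289.38086 291.96664] [445.49401031 -11.61790338   6.        ]
[301.2838  223.94966] [611.11567625 -37.92489041   6.        ]
[353.55792 233.09763] [ 589.71182826 -165.76806713    6.        ]
[341.65497 301.11462] [ 424.67356475 -137.11188315    6.        ]
```

View pics/ca.png

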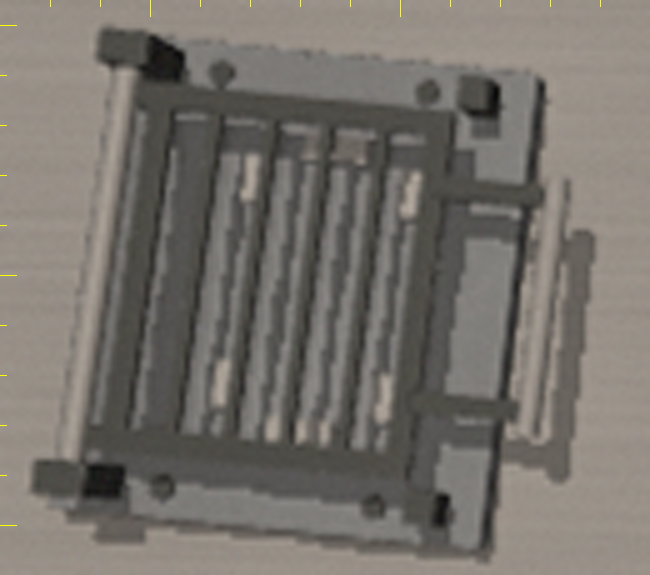

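View pics/cb.png

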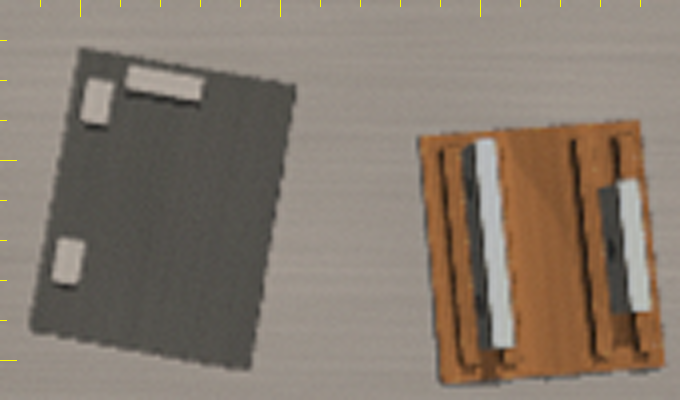

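```bash
cat >> h.py <<'E'
def tool(P,c=None):
    "TCP shift (units of 40mm) to world point P; R of tool"
    s=manip.read_state();R=Ro.from_euler('xyz',s["eef_rot"]).as_matrix()
    return R.T@(np.array(P)-s["eef_pos"])/40,R
E
python3 - <<'E'
from h import *
c=load('top1.png')
def q(n,px,z):
    P=[onz(c,p,z) for p in px]; print(n,[np.round(p,1).tolist() for p in P]); return P
b=q('bar',[(231.4,231),(226,282.4)],56)
h=q('hinge',[(145,208),(134,288)],56)
d=lambda P:np.degrees(np.arctan2(*(P[0]-P[1])[[1,0]]))
print('bar dir',d(b),'hinge dir',d(h),'mids',(b[0]+b[1])/2,(h[0]+h[1])/2)
p=q('plate',[(401.2,245),(405.8,296.8)],68);print(d(p),np.linalg.norm(p[0]-p[1]),(p[0]+p[1])/2)
s=q('stop',[(299.8,222),(354,231.5),(342.8,302.5),(287.8,292.8)],6)
print('sides',[np.linalg.norm(s[i]-s[i-1]) for i in range(4)],d([s[0],s[3]]),d([s[1],s[2]]))
fs=q('shortface',[(311.75,232),(330.75,235.25)],16);fl=q('longface',[(308.3,230.5),(305.5,242),(301,269.5),(299,281.8)],16)
print(d(fl[::3]),d(fs))
q('jigbase',[(228.5,210),(217,306)],20)
# bar check with scene view triangulation: project bar mid
c2=load('scene1.png'); print('scene proj bar,hinge,plate',proj(c2,(b[0]+b[1])/2),proj(c2,(h[0]+h[1])/2),proj(c2,(p[0]+p[1])/2))
sc=cv2.resize(c2["image"][270:440,350:540,::-1],None,fx=3,fy=3,interpolation=cv2.INTER_CUBIC)
for P in b+h: 
    u,v=proj(c2,P); cv2.circle(sc,(int((u-350)*3),int((v-270)*3)),4,(0,0,255),1)
sd=cv2.resize(c2["image"][110:280,240:400,::-1],None,fx=3,fy=3,interpolation=cv2.INTER_CUBIC)
for P in p+s+fs+fl: 
    u,v=proj(c2,P); cv2.circle(sd,(int((u-240)*3),int((v-110)*3)),4,(0,0,255),1)
w=np.zeros((510,1050,3),np.uint8);w[:,:570]=sc;w[:,570:]=sd
cv2.imwrite('pics/cc.png',cv2.resize(w,None,fx=.76,fy=.76,interpolation=cv2.INTER_AREA))
for P in [(b[0]+b[1])/2,(h[0]+h[1])/2]: print(np.linalg.norm(P[:2]))
t,R=tool([0,0,0]);print(R.round(3).tolist())
E
```

```text
bar [[584.3, 122.2, 56.0], [465.1, 130.7, 56.0]]
hinge [[636.7, 324.9, 56.0], [450.7, 339.6, 56.0]]
bar dir -4.073198645903134 hinge dir -4.504534065865674 mids [524.72040337 126.41140164  56.        ] [543.67308187 332.25559438  56.        ]
plate [[553.6, -270.3, 68.0], [435.4, -279.2, 68.0]]
4.271563234272811 118.51214677214486 [ 494.50645512 -274.75080869   68.        ]
stop [[615.9, -34.2, 6.0], [593.7, -166.9, 6.0], [421.4, -139.9, 6.0], [443.5, -7.9, 6.0]]
sides [np.float64(174.4412217175729), np.float64(134.4704507663263), np.float64(174.36737087264723), np.float64(133.8332624679098)] -8.694653822798676 -8.903700631365593
shortface [[589.9, -63.9, 16.0], [582.4, -109.8, 16.0]]
longface [[593.5, -55.5, 16.0], [565.4, -49.1, 16.0], [499.0, -39.1, 16.0], [469.6, -34.7, 16.0]]
-9.495870409081181 80.7250649359354
jigbase [[641.2, 137.8, 20.0], [411.0, 157.2, 20.0]]
scene proj bar,hinge,plate (np.float64(405.66241307796696), np.float64(289.00181816157675)) (np.float64(475.5254682024585), np.float64(377.50592354239836)) (np.float64(296.77525060744057), np.float64(152.20522412683988))
539.7326599172205
637.1610471019611
[[-0.0, -0.901, 0.433], [-0.001, 0.433, 0.901], [-1.0, 0.0, -0.001]]
```

View pics/cc.png

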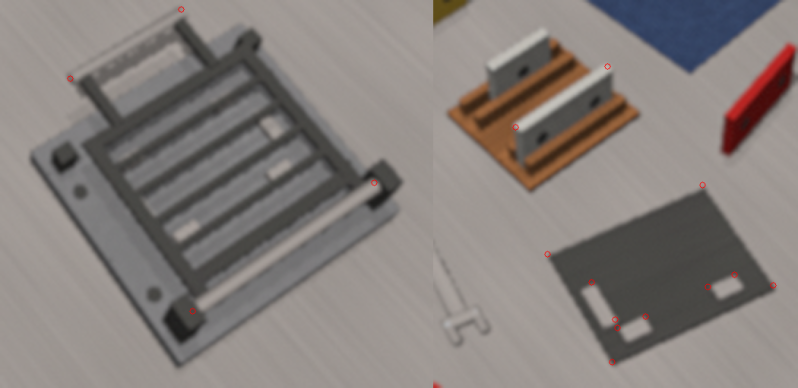

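The choice holds: the scene crop reprojects onto the bar and hinge ends, the tall two-hole grey plate in the near slot, and the stop corners. I'll go above the bar with the jaws along the jig's y (85.2 deg).

```bash
cat >> h.py <<'E'
def go(P,jaw=None):
    t,R=tool(P); y=np.degrees(np.arctan2(R[1,2],R[0,2]))
    o='tx %.3f ty %.3f tz %.3f'%tuple(t)
    if jaw is not None:
        e=(jaw-y+90)%180-90; o+=' turn %.3f'%(-e/6)
    print(o,'jawyaw %.2f'%y)
E
python3 -c "
from h import *
go([524.7,126.4,160],85.2)"
```

```text
tx 1.129 ty -10.456 tz -5.215 turn -3.476 jawyaw 64.34
```

```bash
python3 -m jog '[{"grip":0.6,"tx":0,"ty":-5.2,"tz":-2.6,"turn":-2},{"grip":0.6,"tx":1.13,"ty":-10.456,"tz":-5.215,"turn":-3.476},{"grip":0.6,"tx":1.13,"ty":-10.456,"tz":-5.215,"turn":-3.476},{"grip":0.6,"tx":1.13,"ty":-10.456,"tz":-5.215,"turn":-3.476},{"grip":0.6,"tx":1.13,"ty":-10.456,"tz":-5.215,"turn":-3.476},{"grip":0.6,"tx":1.13,"ty":-10.456,"tz":-5.215,"turn":-3.476},{"grip":0.6,"tx":1.13,"ty":-10.456,"tz":-5.215,"turn":-3.476},{"grip":0.6,"tx":1.13,"ty":-10.456,"tz":-5.215,"turn":-3.476},{"grip":0.6,"tx":1.13,"ty":-10.456,"tz":-5.215,"turn":-3.476},{"grip":0.6,"tx":1.13,"ty":-10.456,"tz":-5.215,"turn":-3.476},{"grip":0.6,"tx":1.13,"ty":-10.456,"tz":-5.215,"turn":-3.476},{"grip":0.6,"tx":1.13,"ty":-10.456,"tz":-5.215,"turn":-3.476}]'
python3 -c "
from h import *
go([524.7,126.4,160],85.2)"
```

```text
clock: 1.1
eef_pos: [526.4, 123.2, 159.4]
eef_rot: [2.339, 1.57, -2.459]
wrist_force: [0.0, 0.7, -0.8]
finger_gap: 56.4
tx -0.014 ty 0.048 tz 0.076 turn -0.021 jawyaw 85.08
```

```bash
python3 -m jog '[{"grip":0.53,"tx":0,"ty":0.05,"tz":0.07},{"grip":0.53,"tx":1,"ty":0.05,"tz":0.07},{"grip":0.53,"tx":2,"ty":0.05,"tz":0.07},{"grip":0.53,"tx":2.98,"ty":0.05,"tz":0.07},{"grip":0.53,"tx":2.98,"ty":0.05,"tz":0.07},{"grip":0.53,"tx":2.98,"ty":0.05,"tz":0.07},{"grip":0.05,"tx":2.98,"ty":0.05,"tz":0.07},{"grip":0.05,"tx":2.98,"ty":0.05,"tz":0.07},{"grip":0.05,"tx":2.98,"ty":0.05,"tz":0.07},{"grip":0.05,"tx":2.98,"ty":0.05,"tz":0.07},{"grip":0.05,"tx":2.98,"ty":0.05,"tz":0.07},{"grip":0.05,"tx":2.98,"ty":0.05,"tz":0.07}]' 25
python3 - <<'E'
from h import *
s=manip.read_state(); print(s["wrist_force"])
# arc relative to bar, tool units: tx=-205 sin/40, tz=+205(1-cos)/40
for a in range(0,106,6): 
    r=np.radians(a); print(a, '"tx":%.2f,"tz":%.2f'%(-205*np.sin(r)/40,205*(1-np.cos(r))/40))
E
```

```text
[ 0.02266451  0.71336434 -0.83704078]
0 "tx":-0.00,"tz":0.00
6 "tx":-0.54,"tz":0.03
12 "tx":-1.07,"tz":0.11
18 "tx":-1.58,"tz":0.25
24 "tx":-2.08,"tz":0.44
30 "tx":-2.56,"tz":0.69
36 "tx":-3.01,"tz":0.98
42 "tx":-3.43,"tz":1.32
48 "tx":-3.81,"tz":1.70
54 "tx":-4.15,"tz":2.11
60 "tx":-4.44,"tz":2.56
66 "tx":-4.68,"tz":3.04
72 "tx":-4.87,"tz":3.54
78 "tx":-5.01,"tz":4.06
84 "tx":-5.10,"tz":4.59
90 "tx":-5.12,"tz":5.12
96 "tx":-5.10,"tz":5.66
102 "tx":-5.01,"tz":6.19$[0]: bad value
```

```bash
python3 -m jog '[{"grip":0.53,"tx":0,"ty":0.05,"tz":0.07,"turn":0},{"grip":0.53,"tx":1,"ty":0.05,"tz":0.07,"turn":0},{"grip":0.53,"tx":2,"ty":0.05,"tz":0.07,"turn":0},{"grip":0.53,"tx":2.98,"ty":0.05,"tz":0.07,"turn":0},{"grip":0.53,"tx":2.98,"ty":0.05,"tz":0.07,"turn":0},{"grip":0.53,"tx":2.98,"ty":0.05,"tz":0.07,"turn":0},{"grip":0.05,"tx":2.98,"ty":0.05,"tz":0.07,"turn":0},{"grip":0.05,"tx":2.98,"ty":0.05,"tz":0.07,"turn":0},{"grip":0.05,"tx":2.98,"ty":0.05,"tz":0.07,"turn":0},{"grip":0.05,"tx":2.98,"ty":0.05,"tz":0.07,"turn":0},{"grip":0.05,"tx":2.98,"ty":0.05,"tz":0.07,"turn":0},{"grip":0.05,"tx":2.98,"ty":0.05,"tz":0.07,"turn":0}]' 25
python3 -c "
from h import *
go([524.7,126.4,40],85.2)"
```

```text
clock: 2.1
eef_pos: [523.2, 129.2, 41.6]
eef_rot: [-2.274, 1.57, -0.786]
wrist_force: [-1.3, -27.7, 6.6]
finger_gap: 13.0
tx 0.040 ty -0.042 tz -0.068 turn 0.002 jawyaw 85.21
```

```bash
python3 -m jog '[{"grip":0.05,"tx":0,"ty":0,"tz":-0.07,"turn":0},{"grip":0.05,"tx":-0.54,"ty":0,"tz":-0.04,"turn":0},{"grip":0.05,"tx":-1.07,"ty":0,"tz":0.04,"turn":0},{"grip":0.05,"tx":-1.58,"ty":0,"tz":0.18,"turn":0},{"grip":0.05,"tx":-2.08,"ty":0,"tz":0.37,"turn":0},{"grip":0.05,"tx":-2.56,"ty":0,"tz":0.62,"turn":0},{"grip":0.05,"tx":-2.56,"ty":0,"tz":0.62,"turn":0},{"grip":0.05,"tx":-2.56,"ty":0,"tz":0.62,"turn":0}]' 25
```

```text
clock: 2.77
eef_pos: [524.8, 156.7, 143.6]
eef_rot: [-0.023, 1.568, 1.465]
wrist_force: [3.5, 13.8, -10.8]
finger_gap: 10.7
```

```bash
python3 -m jog '[{"grip":0.05,"tx":-0.42,"ty":0,"tz":0.33,"turn":0},{"grip":0.05,"tx":-0.84,"ty":0,"tz":0.67,"turn":0},{"grip":0.05,"tx":-1.22,"ty":0,"tz":1.05,"turn":0},{"grip":0.05,"tx":-1.56,"ty":0,"tz":1.46,"turn":0},{"grip":0.05,"tx":-1.85,"ty":0,"tz":1.91,"turn":0},{"grip":0.05,"tx":-2.09,"ty":0,"tz":2.39,"turn":0},{"grip":0.05,"tx":-2.09,"ty":0,"tz":2.39,"turn":0},{"grip":0.05,"tx":-2.09,"ty":0,"tz":2.39,"turn":0}]' 25; python3 -c "
from h import *
snap('scene','s2.png')"
```

```text
clock: 3.43
eef_pos: [533.5, 249.8, 228.7]
eef_rot: [-1.521, 1.568, -0.033]
wrist_force: [-1.8, -6.0, 12.7]
finger_gap: 11.2
```

```bash
python3 -m jog '[{"grip":0.05,"tx":-0.21,"ty":0,"tz":0.50,"turn":0},{"grip":0.05,"tx":-0.35,"ty":0,"tz":1.02,"turn":0},{"grip":0.05,"tx":-0.44,"ty":0,"tz":1.55,"turn":0},{"grip":0.05,"tx":-0.46,"ty":0,"tz":2.08,"turn":0},{"grip":0.05,"tx":-0.44,"ty":0,"tz":2.62,"turn":0},{"grip":0.05,"tx":-0.35,"ty":0,"tz":3.15,"turn":0},{"grip":0.05,"tx":-0.21,"ty":0,"tz":3.67,"turn":0},{"grip":0.05,"tx":-0.21,"ty":0,"tz":3.67,"turn":0},{"grip":0.05,"tx":-0.21,"ty":0,"tz":3.67,"turn":0}]' 25; python3 -c "
from h import *
snap('scene','s3.png')"
```

```text
clock: 4.23
eef_pos: [545.4, 396.9, 235.4]
eef_rot: [-0.42, 1.57, 1.068]
wrist_force: [-0.2, 2.0, 3.6]
finger_gap: 10.8
```

View pics/s3.png

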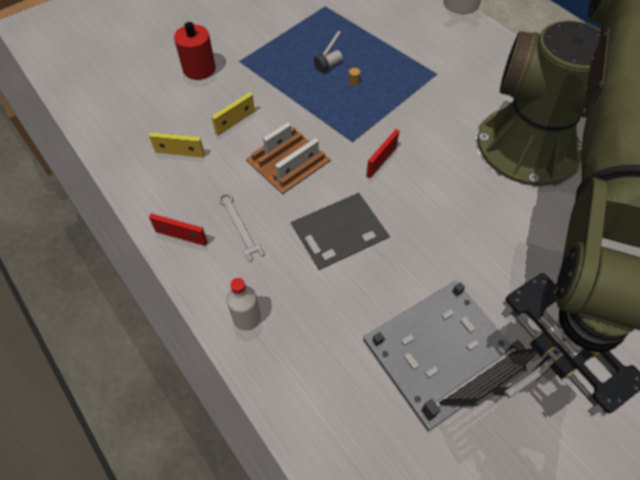

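The guard is past upright, around (490,378), held by the gripper. The nest locators are visible around (440,345). Next: release and rise.

```bash
python3 -m jog '[{"grip":0.9,"tx":0,"ty":0,"tz":0,"turn":0},{"grip":0.9,"tx":0,"ty":0,"tz":0,"turn":0},{"grip":0.9,"tx":0,"ty":0,"tz":0,"turn":0},{"grip":0.9,"tx":0,"ty":0,"tz":0,"turn":0},{"grip":0.9,"tx":-0.5,"ty":0,"tz":0,"turn":0},{"grip":0.9,"tx":-1.5,"ty":0,"tz":0,"turn":0},{"grip":0.9,"tx":-2.5,"ty":0,"tz":0,"turn":0},{"grip":0.9,"tx":-2.5,"ty":0,"tz":0,"turn":0},{"grip":0.9,"tx":-2.5,"ty":0,"tz":0,"turn":0},{"grip":0.9,"tx":-2.5,"ty":0,"tz":0,"turn":0},{"grip":0.9,"tx":-2.5,"ty":0,"tz":0,"turn":0},{"grip":0.9,"tx":-2.5,"ty":0,"tz":0,"turn":0}]'; python3 -c "
from h import *
c=snap('scene','s4.png'); t=snap('top','t4.png')
a=c['image'][240:480,340:640,::-1]; b=t['image'][180:330,60:260,::-1]
w=np.zeros((480,800,3),np.uint8); w[:320,:400]=cv2.resize(a,(400,320)); w[:300,400:]=cv2.resize(b,(400,300),interpolation=cv2.INTER_CUBIC)
cv2.imwrite('pics/cd.png',w[:320])
go([494.5,-274.75,180],94.3)"
```

```text
clock: 5.28
eef_pos: [545.3, 395.7, 333.9]
eef_rot: [2.228, 1.568, -2.568]
wrist_force: [0.7, -0.1, -0.1]
finger_gap: 84.3
tx 3.879 ty -0.142 tz -16.807 turn -1.517 jawyaw 85.20
```

View pics/cd.png

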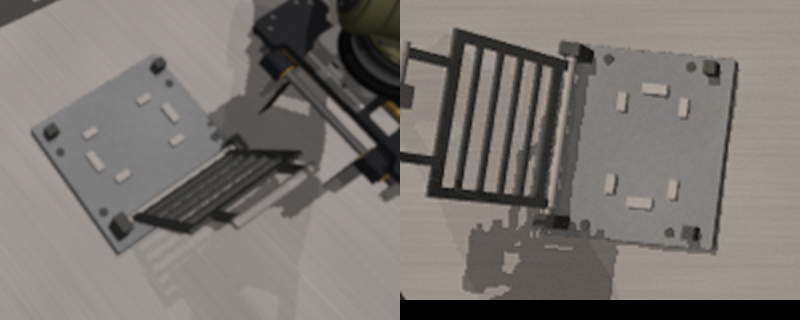

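Guard rests open by itself. In the top half (right panel), the nest's six locators are clear, with their centroid near (647,145). Next: above the long plate.

```bash
python3 -m jog '[{"grip":0.5,"tx":0,"ty":-0.05,"tz":-1,"turn":-0.5},{"grip":0.5,"tx":2,"ty":-0.1,"tz":-12,"turn":-1.517},{"grip":0.5,"tx":2,"ty":-0.1,"tz":-12,"turn":-1.517},{"grip":0.5,"tx":2,"ty":-0.1,"tz":-12,"turn":-1.517},{"grip":0.5,"tx":2,"ty":-0.1,"tz":-12,"turn":-1.517},{"grip":0.5,"tx":2,"ty":-0.1,"tz":-12,"turn":-1.517},{"grip":0.5,"tx":2,"ty":-0.1,"tz":-12,"turn":-1.517},{"grip":0.5,"tx":2,"ty":-0.1,"tz":-12,"turn":-1.517},{"grip":0.5,"tx":2,"ty":-0.1,"tz":-12,"turn":-1.517},{"grip":0.5,"tx":2,"ty":-0.1,"tz":-12,"turn":-1.517},{"grip":0.5,"tx":2,"ty":-0.1,"tz":-12,"turn":-1.517},{"grip":0.5,"tx":2,"ty":-0.1,"tz":-12,"turn":-1.517}]'
python3 -m jog '[{"grip":0.45,"tx":1,"ty":-0.04,"tz":-4.8,"turn":0},{"grip":0.45,"tx":1.88,"ty":-0.04,"tz":-4.8,"turn":0},{"grip":0.45,"tx":1.88,"ty":-0.04,"tz":-4.8,"turn":0},{"grip":0.45,"tx":1.88,"ty":-0.04,"tz":-4.8,"turn":0},{"grip":0.45,"tx":1.88,"ty":-0.04,"tz":-4.8,"turn":0},{"grip":0.45,"tx":1.88,"ty":-0.04,"tz":-4.8,"turn":0},{"grip":0.45,"tx":1.88,"ty":-0.04,"tz":-4.8,"turn":0},{"grip":0.45,"tx":1.88,"ty":-0.04,"tz":-4.8,"turn":0},{"grip":0.45,"tx":1.88,"ty":-0.04,"tz":-4.8,"turn":0}]'
python3 -c "
from h import *
c=snap('wrist','w1.png'); print({k:v for k,v in c.items() if k!='image'})
go([494.5,-274.75,40],94.3)
for P in [(553.6,-270.3,68),(435.4,-279.2,68)]: print(proj(c,P))"
```

```text
clock: 6.38
eef_pos: [508.3, -85.5, 254.7]
eef_rot: [1.674, 1.57, -2.965]
wrist_force: [-0.3, 1.2, -0.5]
finger_gap: 47.2
clock: 7.13
eef_pos: [525.6, -273.2, 181.0]
eef_rot: [-2.099, 1.57, -0.452]
wrist_force: [-0.2, -1.0, 0.5]
finger_gap: 42.5
{'fx': 337.90418700094506, 'fy': 337.90418700094506, 'cx': 318.0931094319043, 'cy': 241.70676321846332, 'eye': array([ 456.02374387, -279.19872863,  360.93874442]), 'attitude': array([-2.44066179e-01, -1.09562640e-04,  1.64588720e+00])}
tx 3.527 ty 0.783 tz 0.021 turn 0.014 jawyaw 94.38
(np.float64(319.7625463093807), np.float64(268.3463882258567))
(np.float64(319.9246697163969), np.float64(131.91625998698183))
```

View pics/w1.png

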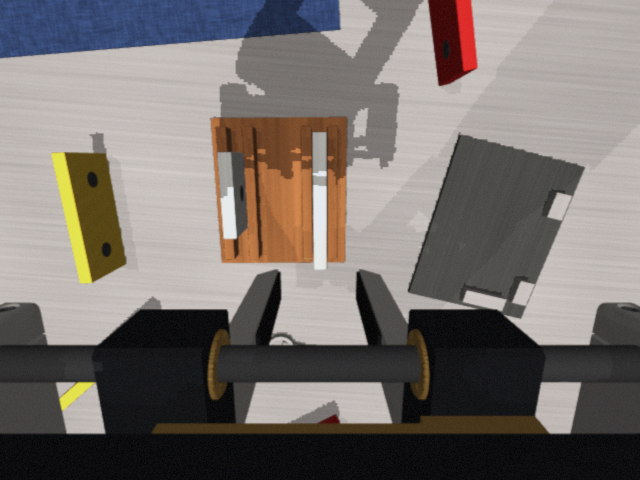

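Wrist view: the long plate's top runs (320,132)–(320,269), exactly where predicted. The short plate is at (232,195), outside the left finger's path.

```bash
python3 -m jog '[{"grip":0.45,"tx":0,"ty":0.783,"tz":0.02,"turn":0},{"grip":0.45,"tx":1,"ty":0.783,"tz":0.02,"turn":0},{"grip":0.45,"tx":2,"ty":0.783,"tz":0.02,"turn":0},{"grip":0.45,"tx":2.8,"ty":0.783,"tz":0.02,"turn":0},{"grip":0.45,"tx":3.52,"ty":0.783,"tz":0.02,"turn":0},{"grip":0.45,"tx":3.52,"ty":0.783,"tz":0.02,"turn":0},{"grip":0.05,"tx":3.52,"ty":0.783,"tz":0.02,"turn":0},{"grip":0.05,"tx":3.52,"ty":0.783,"tz":0.02,"turn":0},{"grip":0.05,"tx":3.52,"ty":0.783,"tz":0.02,"turn":0},{"grip":0.05,"tx":3.52,"ty":0.783,"tz":0.02,"turn":0},{"grip":0.05,"tx":3.52,"ty":0.783,"tz":0.02,"turn":0},{"grip":0.05,"tx":3.52,"ty":0.783,"tz":0.02,"turn":0}]' 30
python3 -m jog '[{"grip":0.05,"tx":-0.5,"ty":0,"tz":0,"turn":0},{"grip":0.05,"tx":-1,"ty":0,"tz":0,"turn":0},{"grip":0.05,"tx":-1.6,"ty":0,"tz":0,"turn":0},{"grip":0.05,"tx":-2,"ty":0,"tz":0,"turn":0},{"grip":0.05,"tx":-2,"ty":0,"tz":0,"turn":0},{"grip":0.05,"tx":-2,"ty":0,"tz":0,"turn":0}]'
python3 - <<'E'
from h import *
a=np.radians(-8.8);ex=np.array([np.cos(a),np.sin(a),0]);ey=np.array([-np.sin(a),np.cos(a),0])
S=np.array([526.9,-75.5,6])
go(S+ex*-10+ey*-42+[0,0,34+50],81.2)
E
```

```text
clock: 8.18
eef_pos: [494.5, -275.9, 40.7]
eef_rot: [-2.182, 1.569, -0.536]
wrist_force: [-1.5, 1.9, 7.5]
finger_gap: 11.5
clock: 8.68
eef_pos: [494.0, -275.8, 119.6]
eef_rot: [-2.242, 1.57, -0.597]
wrist_force: [-0.0, -0.3, -2.4]
finger_gap: 11.5
tx 0.738 ty -0.713 tz 3.966 turn 2.183 jawyaw 94.30
```

```bash
python3 -m jog '[{"grip":0.05,"tx":0,"ty":-0.3,"tz":1,"turn":0.5},{"grip":0.05,"tx":0.2,"ty":-0.5,"tz":2,"turn":1.4},{"grip":0.05,"tx":0.4,"ty":-0.6,"tz":3,"turn":2.183},{"grip":0.05,"tx":0.74,"ty":-0.713,"tz":3.966,"turn":2.183},{"grip":0.05,"tx":0.74,"ty":-0.713,"tz":3.966,"turn":2.183},{"grip":0.05,"tx":0.74,"ty":-0.713,"tz":3.966,"turn":2.183},{"grip":0.05,"tx":0.74,"ty":-0.713,"tz":3.966,"turn":2.183},{"grip":0.05,"tx":1.4,"ty":-0.713,"tz":3.966,"turn":2.183},{"grip":0.05,"tx":1.7,"ty":-0.713,"tz":3.966,"turn":2.183},{"grip":0.05,"tx":1.9,"ty":-0.713,"tz":3.966,"turn":2.183},{"grip":0.05,"tx":1.98,"ty":-0.713,"tz":3.966,"turn":2.183},{"grip":0.05,"tx":1.98,"ty":-0.713,"tz":3.966,"turn":2.183}]'
python3 - <<'E'
from h import *
a=np.radians(-8.8);ex=np.array([np.cos(a),np.sin(a),0]);ey=np.array([-np.sin(a),np.cos(a),0])
S=np.array([526.9,-75.5,6])
go(S+ex*-10+ey*-42+[0,0,32.7],81.2)
E
```

```text
clock: 9.68
eef_pos: [510.3, -116.0, 39.9]
eef_rot: [1.489, 1.57, 2.905]
wrist_force: [0.8, -0.8, -2.9]
finger_gap: 12.0
tx 0.029 ty -0.005 tz 0.015 turn -0.009 jawyaw 81.15
```

```bash
python3 -m jog '[{"grip":0.05,"tx":0.03,"ty":0,"tz":0,"turn":0},{"grip":0.05,"tx":0.05,"ty":0,"tz":0,"turn":0},{"grip":0.05,"tx":0.05,"ty":0,"tz":0,"turn":0},{"grip":0.2,"tx":0.04,"ty":0,"tz":0,"turn":0},{"grip":0.5,"tx":0.03,"ty":0,"tz":0,"turn":0},{"grip":1.0,"tx":0,"ty":0,"tz":0,"turn":0},{"grip":1.0,"tx":0,"ty":0,"tz":0,"turn":0},{"grip":1.0,"tx":0,"ty":0,"tz":0,"turn":0},{"grip":1.0,"tx":-0.2,"ty":0,"tz":0,"turn":0},{"grip":1.0,"tx":-0.3,"ty":0,"tz":0,"turn":0},{"grip":1.0,"tx":-0.3,"ty":0,"tz":0,"turn":0},{"grip":1.0,"tx":-0.3,"ty":0,"tz":0,"turn":0}]'
python3 - <<'E'
from h import *
c=snap('wrist','w2.png')
E
```

```text
clock: 10.68
eef_pos: [510.7, -115.4, 52.7]
eef_rot: [-1.714, 1.57, -0.297]
wrist_force: [-0.4, 0.2, 0.6]
finger_gap: 68.0
```

View pics/w2.png

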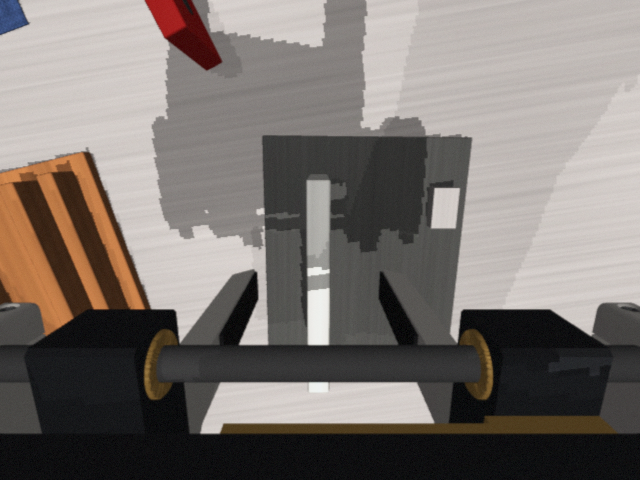

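The plate stands on the stop's base, (318,185)–(318,390), between the opened fingers and parallel to the base edges. Next: open fully and topple it toward the fence with the −y finger.

```bash
python3 -m jog '[{"grip":1.0,"tx":0,"ty":0,"tz":0,"turn":0},{"grip":1.0,"tx":0,"ty":0,"tz":0,"turn":0},{"grip":1.0,"tx":0,"ty":0,"tz":0.3,"turn":0},{"grip":1.0,"tx":0,"ty":0,"tz":0.6,"turn":0},{"grip":1.0,"tx":0,"ty":0,"tz":0.8,"turn":0},{"grip":1.0,"tx":0,"ty":0,"tz":1.0,"turn":0},{"grip":1.0,"tx":0,"ty":0,"tz":1.1,"turn":0},{"grip":1.0,"tx":0,"ty":0,"tz":1.2,"turn":0},{"grip":1.0,"tx":0,"ty":0,"tz":1.3,"turn":0},{"grip":1.0,"tx":0,"ty":0,"tz":1.4,"turn":0},{"grip":1.0,"tx":0,"ty":0,"tz":1.5,"turn":0},{"grip":1.0,"tx":0,"ty":0,"tz":1.5,"turn":0}]'
python3 -m jog '[{"grip":1.0,"tx":-1,"ty":0,"tz":0,"turn":0},{"grip":1.0,"tx":-2,"ty":0,"tz":0,"turn":0},{"grip":0.0,"tx":-2.5,"ty":0,"tz":0,"turn":0},{"grip":0.0,"tx":-2.5,"ty":0,"tz":0,"turn":0}]'
python3 - <<'E'
from h import *
c=snap('wrist','w3.png')
a=np.radians(-8.8);ex=np.array([np.cos(a),np.sin(a),0]);ey=np.array([-np.sin(a),np.cos(a),0])
S=np.array([526.9,-75.5,6])
im=c["image"].astype(int)
for x in(-60,60):
  for y in(-30,30): print(x,y,np.round(proj(c,S+ex*x+ey*y+[0,0,12])))
E
```

```text
clock: 11.73
eef_pos: [519.7, -55.5, 52.2]
eef_rot: [0.925, 1.571, 2.343]
wrist_force: [0.7, 0.6, 0.1]
finger_gap: 94.2
clock: 12.07
eef_pos: [521.5, -56.5, 157.0]
eef_rot: [-1.603, 1.563, -0.186]
wrist_force: [0.8, -0.3, 0.3]
finger_gap: 84.0
-60 -30 [267. 176.]
-60 30 [332. 176.]
60 -30 [272. 297.]
60 30 [331. 297.]
```

View pics/w3.png

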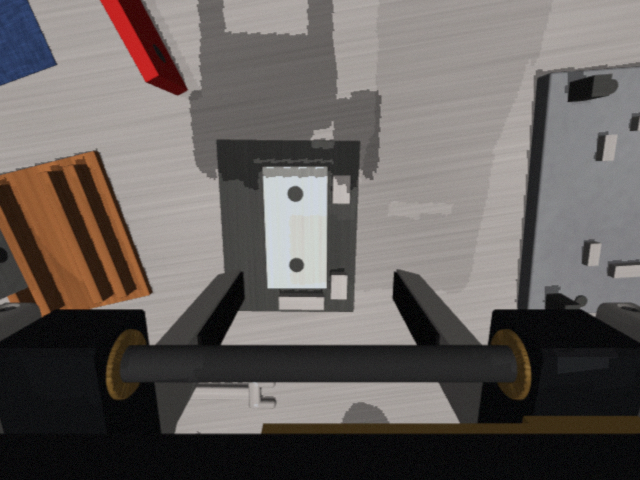

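Wrist view: the plate lies flat with corners (264,167)–(327,288). The seat predicts (267,176)–(332,297), so it is about 9 mm short in x and 5 mm in y. Now to push with the fingers shut.

```bash
cat >> h.py <<'E'
a_=np.radians(-8.8);ex=np.array([np.cos(a_),np.sin(a_),0]);ey=np.array([-np.sin(a_),np.cos(a_),0]);S=np.array([526.9,-75.5,6])
def sloc():
    s=manip.read_state();d=s["eef_pos"]-S;f=s["wrist_force"]
    print('stop xyz',(d@ex).round(1),(d@ey).round(1),d[2].round(1),'force',(f@ex).round(1),(f@ey).round(1),f[2].round(1),'gap',s["finger_gap"].round(1),s["clock"])
E
python3 -c "
from h import *
sloc();go(S+ex*-9+ey*-62+[0,0,40],81.2)"
```

```text
Traceback (most recent call last):
  File "h.py", line 34, in sloc
    print('stop xyz',(d@ex).round(1),(d@ey).round(1),d[2].round(1),'force',(f@ex).round(1),(f@ey).round(1),f[2].round(1),'gap',s["finger_gap"].round(1),s["clock"])
                                                                                                                               ^^^^^^^^^^^^^^^^^^^^^
AttributeError: 'float' object has no attribute 'round'
```

```bash
sed -i 's/s\["finger_gap"\].round(1)/s["finger_gap"]/' h.py; python3 -m jog '[{"grip":0,"tx":0,"ty":0,"tz":-1,"turn":0},{"grip":0,"tx":0,"ty":0,"tz":-2,"turn":0},{"grip":0,"tx":0,"ty":0,"tz":-2,"turn":0},{"grip":0,"tx":0,"ty":0,"tz":-2,"turn":0},{"grip":0,"tx":0,"ty":0,"tz":-2,"turn":0},{"grip":0,"tx":0,"ty":0,"tz":-2,"turn":0}]'; python3 -c "
from h import *
sloc();go(S+ex*-9+ey*-62+[0,0,3.5],81.2)"
```

```text
clock: 12.62
eef_pos: [507.3, -134.2, 151.6]
eef_rot: [1.265, 1.57, 2.683]
wrist_force: [-0.2, 0.1, 0.7]
finger_gap: 40.1
stop xyz -10.3 -61.0 145.6 force -0.2 0.0 0.7 gap 40.06436209127208 12.6167
tx 3.552 ty -0.037 tz -0.026 turn 0.009 jawyaw 81.25
```

```bash
python3 -m jog '[{"grip":0,"tx":0.8,"ty":0,"tz":0,"turn":0},{"grip":0,"tx":1.6,"ty":0,"tz":0,"turn":0},{"grip":0,"tx":2,"ty":0,"tz":0,"turn":0},{"grip":0,"tx":2,"ty":0,"tz":0,"turn":0},{"grip":0,"tx":2,"ty":0,"tz":0,"turn":0},{"grip":0,"tx":2,"ty":0,"tz":0,"turn":0},{"grip":0,"tx":3,"ty":0,"tz":0,"turn":0},{"grip":0,"tx":3.55,"ty":0,"tz":0,"turn":0},{"grip":0,"tx":3.55,"ty":0,"tz":0,"turn":0},{"grip":0,"tx":3.55,"ty":0,"tz":0,"turn":0},{"grip":0,"tx":3.55,"ty":0,"tz":0,"turn":0}]'; python3 -c "
from h import *
sloc()"
python3 -m jog '[{"grip":0,"tx":0,"ty":0,"tz":0.15,"turn":0},{"grip":0,"tx":0,"ty":0,"tz":0.25,"turn":0},{"grip":0,"tx":0,"ty":0,"tz":0.33,"turn":0},{"grip":0,"tx":0,"ty":0,"tz":0.38,"turn":0},{"grip":0,"tx":0,"ty":0,"tz":0.43,"turn":0},{"grip":0,"tx":0,"ty":0,"tz":0.46,"turn":0},{"grip":0,"tx":0,"ty":0,"tz":0.48,"turn":0},{"grip":0,"tx":0,"ty":0,"tz":0.48,"turn":0},{"grip":0,"tx":0,"ty":0,"tz":0.48,"turn":0}]'; python3 -c "
from h import *
sloc()"
```

```text
clock: 13.53
eef_pos: [508.7, -135.4, 12.4]
eef_rot: [-1.746, 1.568, -0.328]
wrist_force: [0.4, 0.5, 1.3]
finger_gap: 0.6
stop xyz -8.9 -62.0 6.4 force 0.3 0.6 1.3 gap 0.6006111415943444 13.5333
clock: 14.28
eef_pos: [510.5, -116.3, 10.4]
eef_rot: [-1.522, 1.571, -0.105]
wrist_force: [-0.2, -1.7, 1.7]
finger_gap: 0.4
stop xyz -10.0 -42.8 4.4 force 0.0 -1.7 1.7 gap 0.39198245816780947 14.2833
```

```bash
python3 -m jog '[{"grip":0,"tx":0,"ty":0,"tz":0.02,"turn":0},{"grip":0,"tx":0,"ty":0,"tz":0.04,"turn":0},{"grip":0,"tx":0,"ty":0,"tz":0.05,"turn":0},{"grip":0,"tx":0,"ty":0,"tz":0.05,"turn":0}]'; python3 -c "
from h import *
sloc()"
python3 -m jog '[{"grip":0,"tx":0,"ty":0,"tz":0.02,"turn":0},{"grip":0,"tx":0,"ty":0,"tz":0.04,"turn":0},{"grip":0,"tx":0,"ty":0,"tz":0.04,"turn":0}]'; python3 -c "
from h import *
sloc()"
```

```text
clock: 14.62
eef_pos: [510.7, -114.2, 10.3]
eef_rot: [-2.328, 1.571, -0.911]
wrist_force: [-0.3, -3.5, 2.1]
finger_gap: 0.5
stop xyz -10.1 -40.8 4.3 force 0.2 -3.5 2.1 gap 0.46138620697165744 14.6167
clock: 14.87
eef_pos: [510.9, -112.7, 10.3]
eef_rot: [2.971, 1.57, -1.895]
wrist_force: [-1.5, -5.1, 4.0]
finger_gap: 0.5
stop xyz -10.2 -39.2 4.3 force -0.7 -5.3 4.0 gap 0.5232895955087913 14.8667
```

```bash
python3 -m jog '[{"grip":0,"tx":0,"ty":0,"tz":0.02,"turn":0},{"grip":0,"tx":0,"ty":0,"tz":0.04,"turn":0},{"grip":0,"tx":0,"ty":0,"tz":0.04,"turn":0}]'; python3 -c "
from h import *
sloc()"
python3 -m jog '[{"grip":0,"tx":0,"ty":0,"tz":-0.3,"turn":0},{"grip":0,"tx":-0.5,"ty":0,"tz":-0.6,"turn":0},{"grip":0,"tx":-1.5,"ty":0.7,"tz":-0.6,"turn":0},{"grip":0,"tx":-1.5,"ty":1.4,"tz":0.3,"turn":0},{"grip":0,"tx":-1.5,"ty":2.1,"tz":1,"turn":0},{"grip":0,"tx":-1.5,"ty":2.1,"tz":1,"turn":0},{"grip":0,"tx":-1.5,"ty":2.1,"tz":1,"turn":0},{"grip":0,"tx":-1.5,"ty":2.1,"tz":1,"turn":0}]'; python3 -c "
from h import *
sloc();go(S+ex*-85+[0,0,3.5],81.2)
t=snap('top','t5.png');w=snap('wrist','w5.png')
for x in(-60,60):
  for y in(-30,30): print(x,y,np.round(proj(t,S+ex*x+ey*y+[0,0,12]),1),np.round(proj(w,S+ex*x+ey*y+[0,0,12]),1))
A=cv2.resize(t['image'][215:310,280:365,::-1],None,fx=5,fy=5,interpolation=cv2.INTER_CUBIC)
cv2.imwrite('pics/ce.png',A)
"
```

```text
clock: 15.12
eef_pos: [510.8, -112.2, 10.3]
eef_rot: [2.905, 1.569, -1.961]
wrist_force: [-4.6, -13.9, 4.8]
finger_gap: 0.4
stop xyz -10.3 -38.7 4.3 force -2.4 -14.4 4.8 gap 0.4014941384971819 15.1167
clock: 15.78
eef_pos: [434.7, -58.8, 70.4]
eef_rot: [-1.171, 1.57, 0.247]
wrist_force: [0.0, 0.3, -0.2]
finger_gap: 0.8
stop xyz -93.7 2.4 64.4 force -0.0 0.3 -0.2 gap 0.8461174079833891 15.7833
tx 1.522 ty -0.216 tz -0.061 turn 0.007 jawyaw 81.24
-60 -30 [324.7 284.7] [275.7 301.1]
-60 30 [299.8 280.7] [356.8 301. ]
60 -30 [332.6 235.5] [280.3 435.9]
60 30 [308.1 231.5] [352.9 435.8]
```

View pics/ce.png

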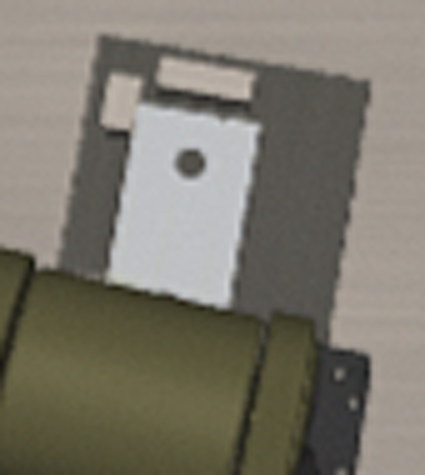

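```bash
python3 -m jog '[{"grip":0,"tx":0,"ty":-0.1,"tz":-0.06,"turn":0},{"grip":0,"tx":0.8,"ty":-0.1,"tz":-0.06,"turn":0},{"grip":0,"tx":1.52,"ty":-0.1,"tz":-0.06,"turn":0},{"grip":0,"tx":1.52,"ty":-0.1,"tz":-0.06,"turn":0},{"grip":0,"tx":1.52,"ty":-0.2,"tz":-0.06,"turn":0},{"grip":0,"tx":1.52,"ty":-0.3,"tz":-0.06,"turn":0},{"grip":0,"tx":1.52,"ty":-0.4,"tz":-0.06,"turn":0},{"grip":0,"tx":1.52,"ty":-0.48,"tz":-0.06,"turn":0},{"grip":0,"tx":1.52,"ty":-0.54,"tz":-0.06,"turn":0},{"grip":0,"tx":1.52,"ty":-0.58,"tz":-0.06,"turn":0},{"grip":0,"tx":1.52,"ty":-0.6,"tz":-0.06,"turn":0},{"grip":0,"tx":1.52,"ty":-0.6,"tz":-0.06,"turn":0}]'; python3 -c "
from h import *
sloc()"
python3 -m jog '[{"grip":0,"tx":0,"ty":-0.02,"tz":0,"turn":0},{"grip":0,"tx":0,"ty":-0.04,"tz":0,"turn":0},{"grip":0,"tx":0,"ty":-0.04,"tz":0,"turn":0}]'; python3 -c "
from h import *
sloc()"
```

```text
clock: 16.88
eef_pos: [457.1, -64.9, 9.4]
eef_rot: [1.77, 1.569, -3.096]
wrist_force: [-7.1, -2.9, 2.5]
finger_gap: 0.5
stop xyz -70.6 -0.2 3.4 force -6.5 -4.0 2.5 gap 0.4938189551070677 16.8833
clock: 17.13
eef_pos: [458.7, -65.1, 9.4]
eef_rot: [1.775, 1.569, -3.091]
wrist_force: [-6.9, -2.4, 3.5]
finger_gap: 0.6
stop xyz -69.0 -0.2 3.4 force -6.5 -3.4 3.5 gap 0.5842781952620983 17.1333
```

```bash
python3 -m jog '[{"grip":0,"tx":0,"ty":-0.02,"tz":0,"turn":0},{"grip":0,"tx":0,"ty":-0.04,"tz":0,"turn":0},{"grip":0,"tx":0,"ty":-0.04,"tz":0,"turn":0}]'; python3 -c "
from h import *
sloc()"
python3 -m jog '[{"grip":0,"tx":0,"ty":-0.02,"tz":0,"turn":0},{"grip":0,"tx":0,"ty":-0.04,"tz":0,"turn":0},{"grip":0,"tx":0,"ty":-0.04,"tz":0,"turn":0}]'; python3 -c "
from h import *
sloc()"
```

```text
clock: 17.38
eef_pos: [458.9, -65.2, 9.4]
eef_rot: [1.641, 1.566, 3.059]
wrist_force: [-17.0, -2.1, 12.7]
finger_gap: 0.4
stop xyz -68.8 -0.2 3.4 force -16.4 -4.7 12.7 gap 0.3941467577571238 17.3833
clock: 17.63
eef_pos: [459.0, -65.2, 9.3]
eef_rot: [1.61, 1.562, 3.028]
wrist_force: [-27.3, -1.1, 23.4]
finger_gap: 0.4
stop xyz -68.7 -0.2 3.3 force -26.8 -5.3 23.4 gap 0.3873681196412858 17.6333
```

```bash
python3 -m jog '[{"grip":0,"tx":0,"ty":0.3,"tz":0,"turn":0},{"grip":0,"tx":-0.8,"ty":0.4,"tz":0,"turn":0},{"grip":0,"tx":-1.2,"ty":0.4,"tz":-0.8,"turn":0},{"grip":0,"tx":-1.2,"ty":-0.4,"tz":-1.5,"turn":0},{"grip":0,"tx":-1.2,"ty":-1.2,"tz":-1.5,"turn":0},{"grip":0,"tx":-1.2,"ty":-1.7,"tz":-1.5,"turn":0},{"grip":0,"tx":-1.2,"ty":-1.7,"tz":-1.5,"turn":0},{"grip":0,"tx":-1.2,"ty":-1.7,"tz":-1.5,"turn":0},{"grip":0,"tx":-1.2,"ty":-1.7,"tz":-1.5,"turn":0}]'; python3 -c "
from h import *
sloc(); go(S+ey*-57+[0,0,3.5],81.2);go(S+ey*-38.5+[0,0,3.5],81.2)"
```

```text
clock: 18.38
eef_pos: [519.8, -134.8, 57.2]
eef_rot: [1.391, 1.57, 2.809]
wrist_force: [-0.2, 0.5, -0.8]
finger_gap: 0.1
stop xyz 2.0 -59.7 51.2 force -0.3 0.5 -0.8 gap 0.10052064803659254 18.3833
tx 1.193 ty 0.050 tz 0.068 turn 0.003 jawyaw 81.22
tx 1.193 ty 0.050 tz 0.530 turn 0.003 jawyaw 81.22
```

```bash
python3 -m jog '[{"grip":0,"tx":0.8,"ty":0.05,"tz":0,"turn":0},{"grip":0,"tx":1.19,"ty":0.05,"tz":0,"turn":0},{"grip":0,"tx":1.19,"ty":0.05,"tz":0,"turn":0},{"grip":0,"tx":1.19,"ty":0.05,"tz":0.2,"turn":0},{"grip":0,"tx":1.19,"ty":0.05,"tz":0.35,"turn":0},{"grip":0,"tx":1.19,"ty":0.05,"tz":0.45,"turn":0},{"grip":0,"tx":1.19,"ty":0.05,"tz":0.51,"turn":0},{"grip":0,"tx":1.19,"ty":0.05,"tz":0.54,"turn":0},{"grip":0,"tx":1.19,"ty":0.05,"tz":0.55,"turn":0},{"grip":0,"tx":1.19,"ty":0.05,"tz":0.55,"turn":0}]'; python3 -c "
from h import *
sloc()"
python3 -m jog '[{"grip":0,"tx":0,"ty":0,"tz":-0.3,"turn":0},{"grip":0,"tx":-1,"ty":0,"tz":-0.3,"turn":0},{"grip":0.97,"tx":-2,"ty":0,"tz":0.5,"turn":0},{"grip":0.97,"tx":-2.3,"ty":0,"tz":0.9,"turn":0},{"grip":0.97,"tx":-2.3,"ty":0,"tz":0.95,"turn":0},{"grip":0.97,"tx":-2.3,"ty":0,"tz":0.95,"turn":0},{"grip":0.97,"tx":-2.3,"ty":0,"tz":0.95,"turn":0},{"grip":0.97,"tx":-2.3,"ty":0,"tz":0.95,"turn":0},{"grip":0.97,"tx":-2.3,"ty":0,"tz":0.95,"turn":0},{"grip":0.97,"tx":-2.3,"ty":0,"tz":0.95,"turn":0}]'
python3 - <<'E'
from h import *
w=snap('wrist','w6.png');sloc();go(S+[0,0,3.5],81.2)
for x in(-60,60):
  for y in(-30,30): print(x,y,np.round(proj(w,S+ex*x+ey*y+[0,0,12]),1))
g=cv2.cvtColor(w["image"],cv2.COLOR_RGB2GRAY)
np.set_printoptions(linewidth=200)
# dark holes in plate: target spacing centre; print profile across plate mid
u0,v0=map(int,proj(w,S+[0,0,12])); print(u0,v0); print(g[v0,u0-60:u0+60:2]); print(g[v0-110:v0+110:3,u0+12])
E
```

```text
clock: 19.22
eef_pos: [522.0, -113.9, 10.7]
eef_rot: [-2.506, 1.569, -1.089]
wrist_force: [-1.8, -9.1, 2.8]
finger_gap: 0.1
stop xyz 1.1 -38.7 4.7 force -0.4 -9.3 2.8 gap 0.1187215270655201 19.2167
clock: 20.05
eef_pos: [527.2, -76.1, 101.1]
eef_rot: [1.536, 1.569, 2.952]
wrist_force: [0.2, 0.3, 0.1]
finger_gap: 50.6
stop xyz 0.4 -0.4 95.2 force -0.6 0.4 -1.0 gap 54.586444338413166 20.1
tx 2.293 ty 0.009 tz 0.009 turn -0.006 jawyaw 81.17
-60 -30 [280.1 170.4]
-60 30 [358.8 170.3]
60 -30 [284.2 315.1]
60 30 [355. 315.]
319 246
[ 82  81  79  85  80  80  86  81  73  75  76  74 156 221 228 228 226 222 226 225 221 223 226 223 227 227 228 225 224 225 224 228 226 226 224 222 228 227 226 225 226 227 227 228 226 222 226 227 225
 170  77  73  74  75  77  78  79  73  74  75]
[ 55  52  51  55  48  53  51  53  53  51  52  47 128 153 153 154 153 154 151 154 155 153 151 149 153 156 151 229 229 229 226 226 226 225 227 226 228 226 227 226 227 228 228 228 226 227 229 227 229
 228 228 228 228 226 227 226 228 228 230 227 211 206 205 201 202 111 182 185 192 187  30  33  37  41]
```

The plate edges match the seat prediction: across 283–357 (predicted 282–357), near end at row 172 (predicted 170), and no dark gap to the short fence. Now grasp across the width, and work out the nest from the guard-open top picture.

```bash
python3 -m jog '[{"grip":1,"tx":0,"ty":0,"tz":0,"turn":0},{"grip":1,"tx":0,"ty":0,"tz":0,"turn":0},{"grip":1,"tx":0,"ty":0,"tz":0,"turn":0},{"grip":1,"tx":0.6,"ty":0,"tz":0,"turn":0},{"grip":1,"tx":1.2,"ty":0,"tz":0,"turn":0},{"grip":1,"tx":1.8,"ty":0,"tz":0,"turn":0},{"grip":1,"tx":2.3,"ty":0,"tz":0,"turn":0},{"grip":1,"tx":2.3,"ty":0,"tz":0,"turn":0},{"grip":1,"tx":2.3,"ty":0,"tz":0,"turn":0}]'
python3 - <<'E'
from h import *
sloc()
t=load('t4.png');g=t["image"]
sub=g[215:290,155:210].astype(int); m=((sub.min(2)>150)&(sub[...,0]-sub[...,2]>8)).astype(np.uint8)
n,l,st,ce=cv2.connectedComponentsWithStats(m)
P=[]
for i in range(1,n):
    if st[i,4]>8:
        p=ce[i]+[155,215]; Q=onz(t,p,28); P.append(Q); print(p.round(1),st[i],Q.round(1))
P=np.array(P); print(P.mean(0))
# nest from hinge: centre 92mm in -jig y
for th in(-4.5,-4.8,-5.2):
    a=np.radians(th); e=np.array([-np.sin(a),np.cos(a)]); print(th,np.array([543.67,332.26])-92*e)
E
```

```text
clock: 20.85
eef_pos: [527.4, -75.5, 9.2]
eef_rot: [1.525, 1.57, 2.942]
wrist_force: [-0.5, 1.0, 0.8]
finger_gap: 94.0
stop xyz 0.4 0.1 3.2 force -0.7 0.9 0.8 gap 94.03479863215036 20.85
[188.6 224.2] [29  7  9  5 19] [604.1 230.   28. ]
[201.2 232.9] [45 15  4  7 19] [583.4 199.2  28. ]
[195.8 273.8] [39 56  4  7 18] [485.8 208.   28. ]
[557.77075118 212.41632202  28.        ]
-4.5 [536.45176319 240.5436053 ]
-4.8 [535.97163841 240.58265695]
-5.2 [535.33180262 240.63863533]
```

```bash
python3 -m jog '[{"grip":0.5,"tx":0,"ty":0,"tz":0,"turn":0},{"grip":0.5,"tx":0,"ty":0,"tz":0,"turn":0},{"grip":0.5,"tx":0,"ty":0,"tz":0,"turn":0},{"grip":0.5,"tx":0,"ty":0,"tz":0,"turn":0},{"grip":0.5,"tx":0,"ty":0,"tz":0,"turn":0},{"grip":0.5,"tx":0,"ty":0,"tz":0,"turn":0},{"grip":0.5,"tx":0,"ty":0,"tz":0,"turn":0},{"grip":0.5,"tx":0,"ty":0,"tz":0,"turn":0},{"grip":0.5,"tx":-0.1,"ty":0,"tz":0,"turn":0},{"grip":0.5,"tx":-0.5,"ty":0,"tz":0,"turn":0},{"grip":0.5,"tx":-1,"ty":0,"tz":0,"turn":0},{"grip":0.5,"tx":-1.5,"ty":0,"tz":0,"turn":0}]' 40
python3 -m jog '[{"grip":0.5,"tx":-1,"ty":0,"tz":0,"turn":0},{"grip":0.5,"tx":-1.5,"ty":0,"tz":0,"turn":0},{"grip":0.5,"tx":-1.5,"ty":0,"tz":0,"turn":0},{"grip":0.5,"tx":-1.5,"ty":0,"tz":0,"turn":0}]'
python3 - <<'E'
from h import *
t=load('t4.png')
Q=[onz(t,p,28) for p in [(187.5,224.5),(179.5,281.5),(171,231),(202,233.5),(165,272),(196,274)]]
for q in Q: print(q.round(1))
print((Q[0]+Q[1])/2, sum(Q[2:])/4); d=Q[0]-Q[1];print(np.degrees(np.arctan2(d[1],d[0])))
d=Q[2]+Q[3]-Q[4]-Q[5];print(np.degrees(np.arctan2(d[1],d[0])))
sloc(); go([536,240,120],85.2)
E
```

```text
clock: 21.85
eef_pos: [527.2, -75.5, 70.3]
eef_rot: [1.653, 1.57, 3.071]
wrist_force: [0.4, -0.4, -2.6]
finger_gap: 59.4
clock: 22.18
eef_pos: [527.7, -75.6, 130.3]
eef_rot: [-1.713, 1.569, -0.295]
wrist_force: [-0.7, 0.3, -2.0]
finger_gap: 59.7
[603.4 232.7  28. ]
[467.5 245.4  28. ]
[587.3 271.1  28. ]
[582.  197.3  28. ]
[489.5 280.5  28. ]
[485.4 207.5  28. ]
[535.42324018 239.03022584  28.        ] [536.05572506 239.08963993  28.        ]
-5.355589478974017
-5.740037998347105
stop xyz 0.8 0.0 124.3 force -0.7 0.2 -2.0 gap 59.712600395471696 22.1833
tx 0.253 ty 1.003 tz 7.828 turn -0.666 jawyaw 81.20
```

```bash
python3 -m jog '[{"grip":0.5,"tx":0,"ty":0.3,"tz":1,"turn":0},{"grip":0.5,"tx":0,"ty":0.6,"tz":3,"turn":-0.3},{"grip":0.5,"tx":0,"ty":1,"tz":7.82,"turn":-0.64},{"grip":0.5,"tx":0,"ty":1,"tz":7.82,"turn":-0.64},{"grip":0.5,"tx":0,"ty":1,"tz":7.82,"turn":-0.64},{"grip":0.5,"tx":0,"ty":1,"tz":7.82,"turn":-0.64},{"grip":0.5,"tx":0,"ty":1,"tz":7.82,"turn":-0.64},{"grip":0.5,"tx":0,"ty":1,"tz":7.82,"turn":-0.64},{"grip":0.5,"tx":0.5,"ty":1,"tz":7.82,"turn":-0.64},{"grip":0.5,"tx":1,"ty":1,"tz":7.82,"turn":-0.64},{"grip":0.5,"tx":1,"ty":1,"tz":7.82,"turn":-0.64},{"grip":0.5,"tx":1,"ty":1,"tz":7.82,"turn":-0.64}]'
python3 - <<'E'
from h import *
w=snap('wrist','w7.png');t=snap('top','t7.png')
go([535.8,239.5,120],85.0); print(manip.read_state()["eef_pos"],manip.read_state()["finger_gap"])
a=np.radians(-5);fx=np.array([np.cos(a),np.sin(a),0]);fy=np.array([-np.sin(a),np.cos(a),0]);N=np.array([535.8,239.5,20])
im=w["image"][:,:,::-1].copy()
for x,y in[(62,10),(62,-10),(-62,10),(-62,-10),(38,32),(38,-32),(-38,32),(-38,-32)]:
    u,v=proj(w,N+fx*x+fy*y+[0,0,8]);cv2.circle(im,(int(u),int(v)),3,(0,0,255),1)
T=manip.read_state()["eef_pos"]
for x in(-60,60):
  for y in(-30,30):
    u,v=proj(w,T+fx*x+fy*y+[0,0,8.9]);cv2.circle(im,(int(u),int(v)),3,(255,0,0),1)
cv2.imwrite('pics/w7b.png',im)
E
```

```text
clock: 23.18
eef_pos: [534.8, 239.2, 87.8]
eef_rot: [2.034, 1.566, -2.765]
wrist_force: [0.5, -0.1, -2.6]
finger_gap: 59.2
tx -0.744 ty 0.008 tz -0.000 turn 0.002 jawyaw 85.01
[536.12704169 239.48675802  90.22579275] 59.10326067117615
```

View pics/w7b.png

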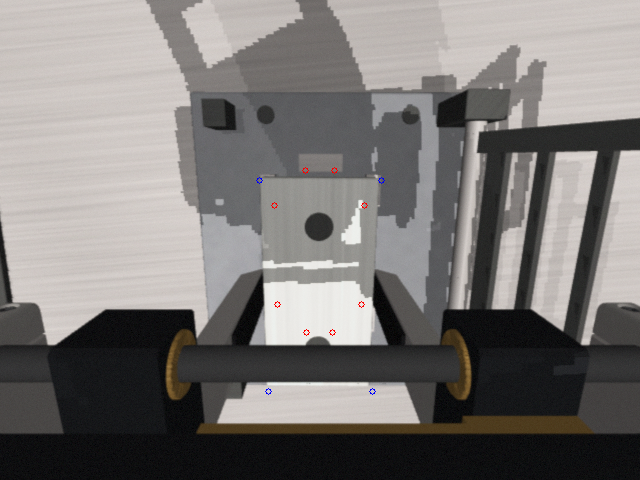

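The end locator's inner edge is at row 171 (predicted 170.5), centred at column 320. The held plate spans columns 261–378 (predicted 260–381), so x/y alignment is good to about 1 mm. Lowering to just above the locators.

```bash
python3 -m jog '[{"grip":0.5,"tx":0.5,"ty":0,"tz":0,"turn":0},{"grip":0.5,"tx":1,"ty":0,"tz":0,"turn":0},{"grip":0.5,"tx":1.2,"ty":0,"tz":0,"turn":0},{"grip":0.5,"tx":1.2,"ty":0,"tz":0,"turn":0},{"grip":0.5,"tx":1.2,"ty":0,"tz":0,"turn":0},{"grip":0.5,"tx":1.2,"ty":0,"tz":0,"turn":0}]'
python3 - <<'E'
from h import *
w=snap('wrist','w8.png');t=snap('top','t8.png');s=manip.read_state()
go([535.8,239.5,24],85.0); print(s["eef_pos"],s["wrist_force"])
a=np.radians(-5);fx=np.array([np.cos(a),np.sin(a),0]);fy=np.array([-np.sin(a),np.cos(a),0]);N=np.array([535.8,239.5,20]);T=s["eef_pos"]
g=cv2.cvtColor(w["image"],cv2.COLOR_RGB2GRAY).astype(int)
for x in(-60,60): print('plate',x,[np.round(proj(w,T+fx*x+fy*y+[0,0,8.9]),1) for y in(-30,30)])
for x in(-62,62): print('loc in',x,np.round(proj(w,N+fx*x+[0,0,8]),1))
print('side loc',[np.round(proj(w,N+fx*-46+fy*y+[0,0,8]),1) for y in(-32,32)])
np.set_printoptions(linewidth=220)
u,v=map(int,proj(w,T-fx*60+[0,0,8.9]))
print('col',u-12,'rows from',v-40,g[v-40:v+20,u-12]);
for r in(v+6,v+16,v+80,v+130): 
    e=np.diff(g[r,u-110:u+110]); k=np.where(abs(e)>25)[0]; print('row',r,[(int(i)+u-110,int(e[i])) for i in k])
E
```

```text
clock: 23.78
eef_pos: [536.6, 239.9, 43.3]
eef_rot: [-1.123, 1.569, 0.361]
wrist_force: [0.0, 0.0, -3.0]
finger_gap: 59.6
tx 0.478 ty 0.017 tz -0.012 turn 0.006 jawyaw 85.04
[536.48332755 239.92373714  43.13716012] [ 0.25878777  0.88007349 -1.26496864]
plate -60 [array([259.3, 177.3]), array([379.7, 177.2])]
plate 60 [array([268.1, 386. ]), array([370.8, 385.9])]
loc in -62 [318.5 170.1]
loc in 62 [318.5 363.6]
side loc [array([263. , 198.5]), array([373.9, 198.4])]
col 307 rows from 137 [ 96  97  96  99  97 101 101  98 100 102 103 110 125 132 133 136 133 133 131 125 127 128 133 130 130 127 128 128 129 129 127 125 128 126 110  98 100 101 100  96 103 140 155 159 159 158 160 158 157 159 161 156 157 159
 160 159 157 159 158 157]
row 183 []
row 193 [(393, -33)]
row 257 [(216, -37), (262, 27), (374, -26), (385, 30), (386, 30), (417, -33)]
row 307 [(217, -38), (245, -27), (261, 44), (262, 61), (263, 62), (264, 42), (371, -36), (372, -76), (373, -57), (374, -47), (391, 28), (418, 31)]
```

```bash
python3 -m jog '[{"grip":0.5,"tx":0.15,"ty":0,"tz":0,"turn":0},{"grip":0.5,"tx":0.25,"ty":0,"tz":0,"turn":0},{"grip":0.5,"tx":0.32,"ty":0,"tz":0,"turn":0},{"grip":0.5,"tx":0.38,"ty":0,"tz":0,"turn":0},{"grip":0.5,"tx":0.38,"ty":0,"tz":0,"turn":0},{"grip":0.5,"tx":0.38,"ty":0,"tz":0,"turn":0}]'
python3 -m jog '[{"grip":0.5,"tx":0.04,"ty":0,"tz":0,"turn":0},{"grip":0.5,"tx":0.08,"ty":0,"tz":0,"turn":0},{"grip":0.5,"tx":0.1,"ty":0,"tz":0,"turn":0},{"grip":0.5,"tx":0.1,"ty":0,"tz":0,"turn":0}]'
```

```text
clock: 24.38
eef_pos: [535.8, 239.7, 26.5]
eef_rot: [2.076, 1.57, -2.722]
wrist_force: [-0.4, 0.0, -3.1]
finger_gap: 59.6
clock: 24.72
eef_pos: [536.1, 239.8, 24.0]
eef_rot: [-1.191, 1.57, 0.293]
wrist_force: [-6.5, -2.8, 12.8]
finger_gap: 59.3
```

At TCP 26.5 the plate was already below the locator tops with no contact, and at 24.0 it met the floor. Releasing.

```bash
python3 -m jog '[{"grip":0.7,"tx":0,"ty":0,"tz":0,"turn":0},{"grip":0.8,"tx":0,"ty":0,"tz":0,"turn":0},{"grip":0.8,"tx":0,"ty":0,"tz":0,"turn":0},{"grip":0.8,"tx":0,"ty":0,"tz":0,"turn":0},{"grip":0.8,"tx":-0.3,"ty":0,"tz":0,"turn":0},{"grip":0.8,"tx":-1,"ty":0,"tz":0,"turn":0},{"grip":0.8,"tx":-2,"ty":0,"tz":0,"turn":0},{"grip":0.8,"tx":-2.5,"ty":0,"tz":0,"turn":0},{"grip":0.8,"tx":-2.5,"ty":0,"tz":0,"turn":0},{"grip":0.8,"tx":-2.5,"ty":0,"tz":0,"turn":0},{"grip":0.8,"tx":-2.5,"ty":0,"tz":0,"turn":0}]'
python3 - <<'E'
from h import *
w=snap('wrist','w9.png');s=manip.read_state();print(s["eef_pos"],s["wrist_force"])
a=np.radians(-5);fx=np.array([np.cos(a),np.sin(a),0]);fy=np.array([-np.sin(a),np.cos(a),0]);N=np.array([536.1,239.8,20])
img=w["image"].astype(int);g=cv2.cvtColor(w["image"],cv2.COLOR_RGB2GRAY).astype(int)
np.set_printoptions(linewidth=230)
def line(n,P,Q,k=41):
    L=np.linspace(0,1,k); print(n,[int(g[int(round(v)),int(round(u))]) for u,v in(proj(w,P+(Q-P)*l) for l in L)])
z=np.array([0,0,12.])
print('px corners',[np.round(proj(w,N+fx*x+fy*y+z),1) for x in(-60,60) for y in(-30,30)])
for x in(-20,0,25): line('across x=%d, y -40..40 (2mm)'%x,N+fx*x-fy*40+z,N+fx*x+fy*40+z)
for y in(-8,8): line('along y=%d -x end -76..-46 (1mm)'%y,N-fx*76+fy*y+z,N-fx*46+fy*y+z,31);line('  +x end 46..76',N+fx*46+fy*y+z,N+fx*76+fy*y+z,31)
E
```

```text
clock: 25.63
eef_pos: [535.5, 239.6, 122.1]
eef_rot: [2.021, 1.57, -2.778]
wrist_force: [-0.3, 0.8, -0.4]
finger_gap: 75.2
[535.3267871  239.5265891  121.58658118] [ 0.24310476  0.55220921 -0.08963479]
px corners [array([281. , 171.3]), array([357.7, 171.3]), array([284.7, 312.4]), array([353.8, 312.4])]
across x=-20, y -40..40 (2mm) [157, 156, 153, 151, 150, 183, 231, 228, 231, 230, 232, 229, 229, 230, 230, 229, 230, 229, 228, 227, 225, 226, 226, 221, 226, 227, 229, 225, 227, 229, 229, 228, 225, 227, 221, 141, 145, 142, 142, 142, 142]
across x=0, y -40..40 (2mm) [155, 150, 140, 143, 146, 205, 226, 230, 227, 226, 226, 222, 226, 227, 226, 228, 227, 228, 227, 224, 227, 226, 226, 224, 228, 228, 228, 226, 228, 228, 229, 225, 226, 225, 226, 140, 139, 141, 139, 138, 142]
across x=25, y -40..40 (2mm) [148, 146, 135, 137, 134, 220, 226, 229, 227, 227, 227, 222, 226, 227, 225, 229, 228, 229, 226, 225, 229, 226, 227, 226, 229, 228, 226, 229, 228, 228, 229, 225, 226, 229, 226, 139, 138, 140, 137, 139, 141]
along y=-8 -x end -76..-46 (1mm) [83, 84, 102, 111, 115, 113, 110, 114, 113, 110, 109, 113, 110, 109, 91, 87, 94, 134, 136, 138, 139, 137, 134, 139, 136, 136, 139, 212, 226, 225, 201]
  +x end 46..76 [228, 228, 227, 227, 226, 227, 230, 230, 231, 230, 229, 229, 229, 225, 168, 167, 210, 205, 205, 204, 205, 202, 201, 201, 203, 199, 180, 155, 147, 148, 151]
along y=8 -x end -76..-46 (1mm) [92, 83, 149, 182, 191, 192, 190, 192, 192, 191, 190, 193, 193, 191, 122, 89, 98, 213, 166, 136, 137, 135, 132, 132, 132, 134, 140, 196, 219, 223, 221]
  +x end 46..76 [228, 230, 231, 231, 230, 231, 229, 230, 230, 230, 230, 230, 229, 226, 171, 168, 200, 206, 205, 206, 204, 205, 203, 205, 206, 205, 192, 163, 150, 147, 148]
```

```bash
python3 -m jog '[{"grip":0.8,"tx":-1,"ty":0,"tz":-1,"turn":0},{"grip":0.8,"tx":-2,"ty":0,"tz":-3,"turn":0},{"grip":0.8,"tx":-2,"ty":0,"tz":-6,"turn":0},{"grip":0.8,"tx":-2,"ty":0,"tz":-6,"turn":0},{"grip":0.8,"tx":-2,"ty":0,"tz":-6,"turn":0},{"grip":0.8,"tx":-2,"ty":0,"tz":-6,"turn":0},{"grip":0.8,"tx":-2,"ty":0,"tz":-6,"turn":0},{"grip":0.8,"tx":-2,"ty":0,"tz":-6,"turn":0},{"grip":0.8,"tx":-2,"ty":0,"tz":-6,"turn":0}]'
python3 - <<'E'
from h import *
c=snap('top','t9.png');o=load('t4.png');f=load('top1.png')
def d(n,a,b,x0,x1,y0,y1):
    D=abs(a["image"][y0:y1,x0:x1].astype(int)-b["image"][y0:y1,x0:x1].astype(int)).max(2); print(n,'changed frac',(D>40).mean().round(3))
d('guard vs open view',c,o,60,142,185,290); d('oil',c,f,285,315,120,165); d('wrench',c,f,338,418,178,210); d('short plate',c,f,424,446,240,300); d('long slot (should change)',c,f,390,415,240,300)
g=c["image"].astype(int);m=(g.min(2)>185).astype(np.uint8);m[:, :160]=0;m[:,215:]=0;m[:215]=0;m[295:]=0
n,l,st,ce=cv2.connectedComponentsWithStats(m);i=1+st[1:,4].argmax()
r=cv2.minAreaRect(np.argwhere(l==i)[:,::-1].astype(np.float32));print(r,onz(c,r[0],32)); B=[onz(c,p,32).round(1)[:2] for p in cv2.boxPoints(r)];print(B)
E
```

```text
clock: 26.43
eef_pos: [515.0, 0.7, 201.8]
eef_rot: [1.432, 1.569, 2.916]
wrist_force: [-0.3, -0.0, -0.2]
finger_gap: 75.0
guard vs open view changed frac 0.01
oil changed frac 0.0
wrench changed frac 0.0
short plate changed frac 0.0
long slot (should change) changed frac 0.341
((182.92999267578125, 251.989990234375), (23.900211334228516, 49.78031921386719), 8.130102157592773) [536.8555073  239.33129992  32.        ]
[array([482.4, 272.7]), array([599.6, 261.9]), array([592. , 205.5]), array([475. , 217.1])]
```

Everything agrees: the plate is centred at (536.9, 239.3) against a nest of about (536, 239.5), the guard is open, and the other items have not moved.

```bash
python3 -c "
from cell import manip
print(manip.sign_off())"
```

```text
the job is handed in; nothing more can be done
None
```

I opened the guard, squared the longer plate on the stop, laid it in the jig's nest, and handed the job in at 26.4 s of the 72 s allowed. The hand-in gives no verdict, so what follows is my own checks.

- **Guard:** I gripped the bar, swung it over to about 1.9 rad and let go. It rested open by itself, and in the last top view it looked the same as just after release (1% of pixels differed).
- **Squaring stop:** I stood the plate on the base, toppled it flat and pushed it against both fences. The push force rose sharply to 14 N on the long fence and 27 N on the short fence. The edges then matched the predicted seat to about 1.5 mm.
- **Nest:** I picked the plate up flat, lowered it between the locators and released it.
    - **Position:** the wrist view showed about 2–3 mm clearance at each end, and the top view put its centre within about 1 mm of the nest's.
    - **Height:** I have no direct height reading. That it lies fully down rests on the floor contact force (12.8 N) and on both views.
- **Left alone:** the oil bottle, wrench and shorter plate showed no change between the first and last top views.

Two small disagreements came up. One wrist view hinted that the held plate drooped a few mm at one end, but a closer view did not show it. One automatic search for the locators found only three of the six, so I used their positions read from the picture, which agreed with the wrist view.

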